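# Set the filtration manifold for the one funnel

## Task

One of the three stations of the vacuum filtration manifold carries a filter funnel, and a bare station has been left open, where it would lose the vacuum. With one fingertip push that station's lever square across its pipe (shut) and the funnel station's lever in line with its pipe (open), and only then push the main valve's lever, at the pump end, in line with the header pipe. Bring each fully to its stop without forcing it, leave the third station shut, and lift or shift nothing else.

Things in the scene. Friction and masses are not known exactly. Their poses are not given: they have to be found in the camera images.
- manifold: Steel vacuum manifold, fixed. Origin on the bench below the header pipe's axis, z up, y along the header (32 mm thick, top 66 mm high), x to the back. Station stems 85 mm in front of it at y = 180, 70 and -40 mm, in any order; main valve in it at y = -200 mm; pump 112 mm high behind (x 65 to 215, y -310 to -215 mm); gauge 134 mm high at y = 268 mm, its needle follows the main valve.
- main_valve (a joint): Lever of the main valve; its vertical pivot axis is at x = 0, y = -200 mm in the manifold's frame. 0: lever across the header, along the manifold's -x (shut stop); 1.571: in line with it, along the manifold's -y (open stop). Grows counter-clockwise from above; 0.25 N m turns it, and it stays where left. Starts at 0 to 0.2.
- main_valve_grip (a point): Middle of the lever's black sleeve, 56 mm from its pivot axis, 90 mm above the bench; turns with the lever. The sleeve is 14.5 mm wide, 83 to 97 mm above the bench, and reaches from 35 to 77 mm from the pivot axis.
- station_funnel: The station with the funnel. Fixed. Origin on the bench right below the valve's vertical stem (the lever's pivot axis), z up, x along the branch pipe to the header 85 mm behind; yaw as the manifold. Pipe axis 50 mm high. A round filter holder, 63 mm wide, top 81 mm high, stands 105 mm in front of the stem (at -x).
- valve_funnel (a joint): Lever of the funnel's station. 0: lever across the branch pipe, along the station's -y (shut stop); 1.571: in line over the pipe, along the station's +x (open stop). Grows counter-clockwise from above; 0.25 N m turns it, and it stays where left. Starts at 0 to 0.3.
- valve_funnel_grip (a point): Middle of the lever's black sleeve, 56 mm from its pivot axis, 90 mm above the bench; turns with the lever. The sleeve is 14.5 mm wide, 83 to 97 mm above the bench, and reaches from 35 to 77 mm from the pivot axis.
- station_open: The bare station left open. Fixed. Origin on the bench right below the valve's vertical stem (the lever's pivot axis), z up, x along the branch pipe to the header 85 mm behind; yaw as the manifold. Pipe axis 50 mm high. A round filter holder, 63 mm wide, top 81 mm high, stands 105 mm in front of the stem (at -x).
- valve_open (a joint): Lever of the bare station left open. 0: lever across the branch pipe, along the station's -y (shut stop); 1.571: in line over the pipe, along the station's +x (open stop). Grows counter-clockwise from above; 0.25 N m turns it, and it stays where left. Starts at 0.9 to 1.57.
- valve_open_grip (a point): Middle of the lever's black sleeve, 56 mm from its pivot axis, 90 mm above the bench; turns with the lever. The sleeve is 14.5 mm wide, 83 to 97 mm above the bench, and reaches from 35 to 77 mm from the pivot axis.
- station_spare: The third station: bare, shut. Fixed. Origin on the bench right below the valve's vertical stem (the lever's pivot axis), z up, x along the branch pipe to the header 85 mm behind; yaw as the manifold. Pipe axis 50 mm high. A round filter holder, 63 mm wide, top 81 mm high, stands 105 mm in front of the stem (at -x).
- valve_spare (a joint): Lever of the third station. 0: lever across the branch pipe, along the station's -y (shut stop); 1.571: in line over the pipe, along the station's +x (open stop). Grows counter-clockwise from above; 0.25 N m turns it, and it stays where left. Starts at 0 to 0.03 and is to stay shut.
- station_funnel_seat (a point): Centre of the filter holder's flat face at the funnel's station, 76.6 mm above the bench.
- funnel: Plain steel filter cup, open at the top, 69 mm across the rim and 66 mm high, standing loosely in the lip of its holder; origin at the centre of its underside, z up. Its rim is 142 mm above the bench.
- beaker: Glass beaker 75 mm wide, 95 mm high, on the bench to the right; origin at the centre of its underside.
- dish: Lidded petri dish 91 mm wide, 16 mm high, on the bench at the front left; origin at the centre of its underside.
- rinse_bottle: White squeeze bottle with a bent spout, 187 mm high, on the bench at the left; origin at the centre of its underside.

How it is judged:
On the way, in this order (a step that is already met when the one before it is completed fails the run):
1. the bare station is shut and the funnel's station open, the main valve still shut (value of joint each of valve_open, valve_spare below 0.12 rad and value of joint valve_funnel above 1.45 rad and value of joint main_valve below 0.35 rad), for 0.2 s.
2. the main valve is fully open (value of joint main_valve above 1.45 rad), for 0.2 s.
At the end, for the whole second after the job is handed in: Both bare stations' levers are across their pipes, the funnel station's and the main valve's in line with theirs (each within 0.12 rad of its stop); the funnel is seated (6 mm, 0.06 rad); beaker, dish and rinse bottle are within 30 mm of their starts (value of joint each of valve_open, valve_spare below 0.12 rad and value of joint each of valve_funnel, main_valve above 1.45 rad and distance between funnel and station_funnel_seat below 0.006 m and angle between funnel's own z axis and vertical below 0.06 rad and distance of each of beaker, dish, rinse_bottle from where it was at the start of the episode below 0.03 m); the robot touches nothing.
It fails at once if the main valve is opened before the stations are set (value of joint main_valve above 0.4 rad and (value of joint valve_open above 0.2 rad or value of joint valve_funnel below 1.35 rad)).
It fails at once if the third station is opened (value of joint valve_spare above 0.2 rad).
It fails at once if the funnel is lifted, shifted or tipped (distance between funnel and station_funnel_seat above 0.01 m or angle between funnel's own z axis and vertical above 0.15 rad).
It fails at once if a lever is forced (over 40 N) (contact force between any of the arm, the fingers and manifold above 40 N or contact force between any of the arm, the fingers and station_funnel above 40 N or contact force between any of the arm, the fingers and station_open above 40 N or contact force between any of the arm, the fingers and station_spare above 40 N).
It fails at once if the beaker, dish or rinse bottle is shifted or lifted (distance of any of beaker, dish, rinse_bottle from where it was at the start of the episode above 0.03 m or height (world z) of any of beaker, dish, rinse_bottle above 0.01 m).
It also fails if it takes over 61 s, if anything falls off the work surface, if the arm or the gripper's body presses on something with over 40 N, if the wrist force passes 120 N, or if a joint passes its speed limit or range.

## Robot

A 7-joint arm with a two-finger parallel gripper is mounted at the origin on a cart in front of the work surface, level with it; the furniture and walls round the work are solid. World frame = base frame: x ahead of the robot, y to its left, z up, the work surface at z = 0. Lengths are in m, angles in rad, forces in N, time in s.
With the tool pointing down it reaches from about 0.35 to 0.9 m from the base axis. Payload 19.9 kg.
Tool frame: the origin (TCP) lies at the very end of the fingers, on their centre line; the grasp point (between the pads) lies env.grip_depth behind it (env.grip_depth is the distance from the TCP to the grasp point, in m); z points along the fingers, y is the direction in which the jaws open and shut (so a half turn about z gives the same grasp; the last joint's range is limited). The gripper opens to 85 mm and grips with 20 to 120 N. Pads are 22 mm wide; open, the fingers measure 114 mm over their backs; the gripper's body (76 mm by 85 mm) begins 54 mm behind the grasp point. The pads swing forward as they close: fully open they stand 13 mm farther back than shut.
Start: joints at [-1.315, 0.417, -0.01, 1.614, 0.005, 1.111, -0.053], TCP at [0.183, 0.598, 0.231] pointing down, gripper open.
Joint ranges: [-2.81, 2.81], [-0.39, 2.02], [-1.27, 1.25], [0.06, 2.57], [-1.19, 4.33], [0.19, 2], [-2.82, 2.82]. Speed limits (rad/s): [1.89, 1.89, 2.39, 2.39, 3.01, 3.01, 3.01].

## Interface

Orientations are given as a unit quaternion [w, x, y, z].
In Python, from cell import env gives the robot as it stands.
- The arm moves only by the tool arm_command, never from a script. Its argument "increments" is text: rows parted by semicolons, each of 7 numbers parted by spaces: the turn, a rotation vector about the world's x, y, z in units of pi rad (1.0 is pi rad), then the shift along the world's x, y, z in units of 0.6 m (1.0 is 0.6 m), then the opening in per cent of the stroke, from 0 (shut) to 100 (fully open). In form: wx wy wz dx dy dz gripper; .... A call has 1 to 5 rows; each row is the pose to reach, as a shift and turn from the pose measured when the call began, turning the shorter way round; what a row does not reach only later rows make up. A row lasts 1/10 s, in which the tool goes at most 50 mm and 8.59 degrees, less where a joint would pass 70% of its speed; a pose out of reach is approached as far as the arm can. A call with a number of a shift or a turn outside -1 to 1 is refused whole. A call with a gripper value outside its range is refused whole. The fingers move at their own pace and stop on an object; "newtons" is the grip in N (left out, the last holds). Time passes only in rows, so rows that repeat a pose let the fingers close. It gives the time, the measured TCP pose, the force and the opening at its end, in the units of the state.
- env.get_obs(): the state, without advancing time (a new reading comes with each control period).
- env.capture(name): name is "scene" or "top"; returns a dict with "image" (400x640x3 uint8, red, green, blue), "mtx" (3x3 intrinsics, pixels), "k1" (the pictures are not rectified: a ray, as slopes to the right and down, at radius r is drawn at 1 + k1 r^2 times it, then the intrinsics apply), "origin" and "rotation" of the camera in the world. Camera axes: x right, y up, looking along -z (the intrinsics and any distortion apply to the point x, -y, -z); pixel columns grow to the right and rows downward; lengths in m; the calibration is good to about 2 mm. A picture is of the moment at which its call begins. There is no depth.
- env.job_done(): hands the job in, once; it reports no verdict.
The state is a dict: "time": time; "joints": joint angles; "dq": joint speeds; "tau": joint torques, N m; "position": TCP position; "eef_rot": TCP orientation; "contact_force": force on the tool from outside, world axes, zero at the start; "ft_torque": the same for the moment, N m; "finger_gap": opening from 0.0 (shut) to 1.0 (fully open).
Only numpy, scipy, OpenCV 4.12 (cv2) and the standard library are available. Lean on these libraries where they do the work, as an engineer would, in place of code of your own. Each camera call takes 0.05 s, during which the arm holds its last target. There are 200 camera calls.

## Working session

There is one attempt and no reset: what is moved stays moved. The work goes in short steps, Python scripts to look and compute and a tool call to move; the robot and the scene stay as the last step left them, time stands still between calls to the robot, and variables do not carry over. Pictures are saved under pics/ and viewed, about 8 in all and at most 12, crops included, and the job is handed in when it is done.

Besides the shell and the picture viewer there is one more tool, called after "Call:" by a JSON object that holds its "fn" and its "kwargs", one argument or row to a line. arm_command: Moves the arm, as the interface text tells. Its arguments: {"type":"object","properties":{"increments":{"type":"string"},"newtons":{"type":"number"}},"required":["increments"]}

```bash
mkdir -p pics; ls
cat > h.py <<'E'
import numpy as np, cv2
from cell import env
def cap(n):
    c=env.capture(n); return c
def ray(c,u,v):
    K=np.array(c["mtx"],float); x=(u-K[0,2])/K[0,0]; y=(v-K[1,2])/K[1,1]
    rd=np.hypot(x,y); r=rd
    for _ in range(50): r=rd/(1+c["k1"]*r*r)
    s=r/rd if rd>0 else 1
    return np.array(c["origin"],float), np.array(c["rotation"],float).reshape(3,3)@np.array([x*s,-y*s,-1.])
def onz(c,u,v,z):
    o,d=ray(c,u,v); return o+d*(z-o[2])/d[2]
def proj(c,p):
    q=np.array(c["rotation"],float).reshape(3,3).T@(np.array(p,float)-np.array(c["origin"],float)); x,y=q[0]/-q[2],-q[1]/-q[2]
    f=1+c["k1"]*(x*x+y*y); K=np.array(c["mtx"]); return K[0,0]*x*f+K[0,2],K[1,1]*y*f+K[1,2]
def save(im,n): cv2.imwrite("pics/"+n,cv2.cvtColor(im,cv2.COLOR_RGB2BGR))
E
python3 - <<'E'
from h import *
for n in("top","scene"):
    c=cap(n); save(c["image"],n+"1.png"); print(n,np.round(c["origin"],3),np.round(c["rotation"],3).tolist(),c["mtx"],c["k1"])
print(env.get_obs(),env.grip_depth)
E
```

```text
pics
top [0.431 0.094 1.414] [-0.705, -0.015, 0.013, 0.709] [[404.09161233   0.         317.93994291]
 [  0.         404.09161233 201.42915983]
 [  0.           0.           1.        ]] -0.09458752968295878
scene [ 1.11  -0.633  1.619] [0.904, 0.248, 0.091, 0.337] [[503.72923091   0.         320.83939698]
 [  0.         503.72923091 193.75465757]
 [  0.           0.           1.        ]] 0.020267581410098323
{'time': 0.1, 'joints': array([-1.31550512,  0.41788195, -0.01032773,  1.61413588,  0.00466759,
        1.11064714, -0.05301508]), 'dq': array([-0.00087456, -0.00145527, -0.00117837, -0.00259242,  0.00118551,
       -0.00136577, -0.00071779]), 'tau': array([ 1.55060538e-03, -8.65832591e+01,  6.80673234e-01, -4.35647106e+01,
        1.91412598e-02,  4.96661989e-03, -1.91668352e-05]), 'position': array([0.1826789 , 0.59738459, 0.23073366]), 'eef_rot': array([-5.55247610e-05,  1.47850950e-01,  9.89009516e-01, -5.21166984e-04]), 'contact_force': array([ 0.5121116 ,  0.66212017, -0.73518941]), 'ft_torque': array([0.05148637, 0.00719336, 0.00255277]), 'finger_gap': 1.0028378790813681} 0.0187
```

View pics/top1.png

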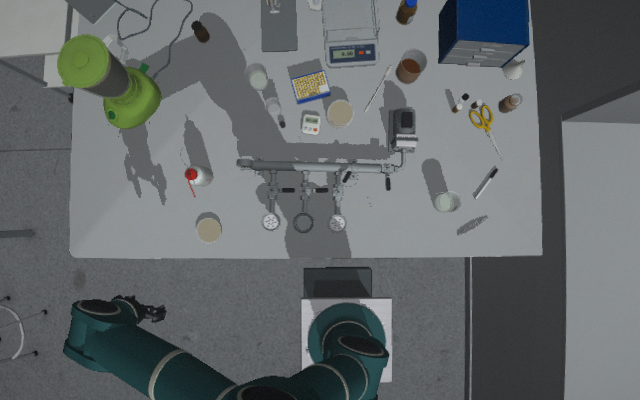

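View pics/scene1.png

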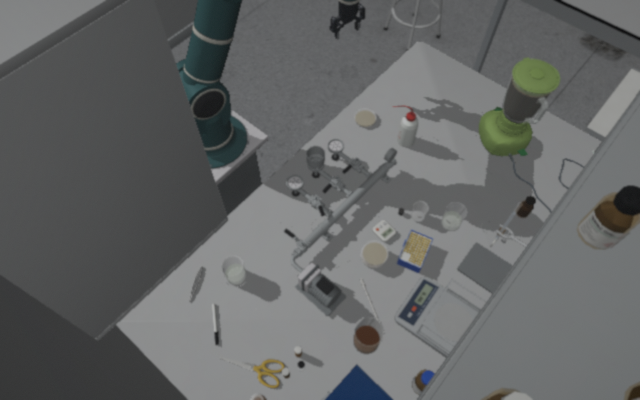

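Run:
```python
from h import *
c=cap("top"); im=c["image"]; x0,y0,x1,y1=225,140,465,250
save(cv2.resize(im[y0:y1,x0:x1],None,fx=3.3,fy=3.3,interpolation=cv2.INTER_CUBIC),"crop1.png")
m=(im.max(2)<45).astype(np.uint8)
n,l,s,ce=cv2.connectedComponentsWithStats(m[y0:y1,x0:x1])
for i in range(1,n):
    if s[i,4]>=8:
        ys,xs=np.where(l==i); P=np.array([onz(c,x+x0,y+y0,.095)[:2] for x,y in zip(xs,ys)])
        mu=P.mean(0); w,v=np.linalg.eigh(np.cov(P.T)); a=v[:,1]
        print(ce[i]+[x0,y0],s[i,4],mu.round(4),"dir",np.degrees(np.arctan2(a[1],a[0])).round(1),"len",(np.sqrt(12*w)).round(4))
for z,p in((.134,(245,162)),(.081,(270,222)),(.142,(303,223)),(.081,(338,223)),(.095,(447,202)),(.016,(208,230)),(.18,(191,174))): print(p,onz(c,*p,z).round(3))
```

```text
Traceback (most recent call last):
  File "h.py", line 12, in onz
    o,d=ray(c,u,v); return o+d*(z-o[2])/d[2]
        ~~~^^^^^^^
  File "h.py", line 10, in ray
    return np.array(c["origin"],float), np.array(c["rotation"],float).reshape(3,3)@np.array([x*s,-y*s,-1.])
                                        ~~~~~~~~~~~~~~~~~~~~~~~~~~~~~~~~~~~~~^^^^^
ValueError: cannot reshape array of size 4 into shape (3,3)
```

View pics/crop1.png

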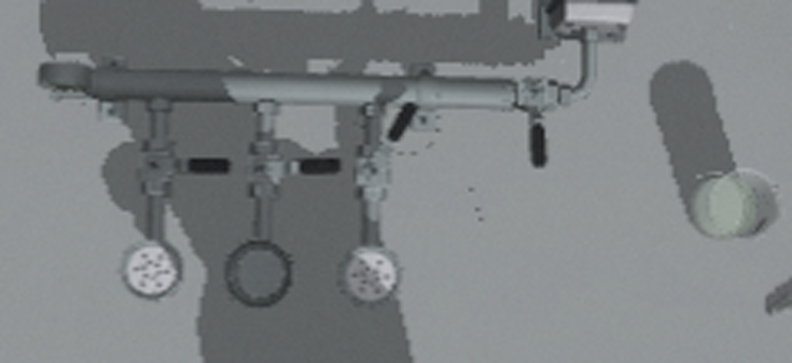

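```bash
sed -i '1a from scipy.spatial.transform import Rotation as R\ndef rm(c):\n    q=np.array(c["rotation"],float); return R.from_quat(q[[1,2,3,0]]).as_matrix()' h.py; sed -i 's/np.array(c\["rotation"\],float).reshape(3,3)/rm(c)/' h.py
cat > meas.py <<'E'
from h import *
def sleeves(c,z=.095):
    im=c["image"]; x0,y0,x1,y1=225,140,465,250
    m=(im.max(2)<45).astype(np.uint8)
    n,l,s,ce=cv2.connectedComponentsWithStats(m[y0:y1,x0:x1])
    for i in range(1,n):
        if 15<=s[i,4]<=300:
            ys,xs=np.where(l==i); P=np.array([onz(c,x+x0,y+y0,z)[:2] for x,y in zip(xs,ys)])
            mu=P.mean(0); w,v=np.linalg.eigh(np.cov(P.T)); a=v[:,1]
            print((ce[i]+[x0,y0]).round(1),s[i,4],mu.round(4),"dir",np.degrees(np.arctan2(a[1],a[0])).round(1),"len",(np.sqrt(12*w)).round(4))
E
python3 - <<'E'
from meas import *
c=cap("top"); sleeves(c)
for z,p in((.134,(245,162)),(.081,(270.8,221.6)),(.142,(303.4,222.5)),(.081,(337.1,223)),(.066,(260,165)),(.066,(370,167.5)),(.07,(272.5,190)),(.07,(306,190)),(.07,(337.5,191)),(.07,(388,168)),(.095,(449,202)),(.016,(208,230)),(.18,(191,174))): print(p,onz(c,*p,z).round(4))
E
```

```text
[346.4 176.5] 31 [0.5653 0.0031] dir 148.9 len [0.0094 0.0375]
[387.9 183.1] 29 [ 0.5426 -0.1331] dir -180.0 len [0.0093 0.036 ]
[287.9 189.5] 45 [0.5238 0.1951] dir 89.1 len [0.0127 0.0373]
[321.3 189.7] 38 [0.5222 0.0858] dir 92.5 len [0.0116 0.0367]
(245, 162) [0.6102 0.3292 0.134 ]
(270.8, 221.6) [0.419 0.253 0.081]
(303.4, 222.5) [0.4161 0.143  0.142 ]
(337.1, 223) [0.413  0.0343 0.081 ]
(260, 165) [0.6091 0.2909 0.066 ]
(370, 167.5) [ 0.598  -0.0786  0.066 ]
(272.5, 190) [0.5243 0.2484 0.07  ]
(306, 190) [0.5234 0.1365 0.07  ]
(337.5, 191) [0.5194 0.0315 0.07  ]
(388, 168) [ 0.5955 -0.1386  0.07  ]
(449, 202) [ 0.4792 -0.3353  0.095 ]
(208, 230) [0.3903 0.4805 0.016 ]
(191, 174) [0.5684 0.4894 0.18  ]
```

The top crop shows the spare station at the left (lever shut), the funnel at the middle station (lever near shut), and the bare open station at the right (lever about 60° open, sleeve at pixel 346,176). The main lever is at (388,183), near shut. The solved manifold origin is about (0.604, 0.068) with yaw about -1.7°, and the sleeve radii come out at about 55 mm against the 56 mm given.

Call:
{"fn": "arm_command", "kwargs": {
  "increments": "0 0 0.085 0.667 -0.937 0 0; 0 0 0.085 0.667 -0.937 0 0; 0 0 0.085 0.667 -0.937 0 0; 0 0 0.085 0.667 -0.937 0 0; 0 0 0.085 0.667 -0.937 0 0",
  "newtons": 20
}}

```text
time: 0.7
position: [0.3285, 0.3921, 0.2312]
eef_rot: [0.0, 0.015, 1.0, -0.0]
contact_force: [1.7, 0.4, -0.4]
finger_gap: 0.143
```

Call:
{"fn": "arm_command", "kwargs": {
  "increments": "0 0 0 0.424 -0.595 0 0; 0 0 0 0.424 -0.595 0 0; 0 0 0 0.424 -0.595 0 0; 0 0 0 0.424 -0.595 0 0; 0 0 0 0.424 -0.595 0 0"
}}

```text
time: 1.2
position: [0.4734, 0.1884, 0.2314]
eef_rot: [0.0, 0.015, 1.0, -0.0]
contact_force: [0.7, 1.4, -0.2]
finger_gap: -0.002
```

Call:
{"fn": "arm_command", "kwargs": {
  "increments": "0 0 0 0.18 -0.25 0 0; 0 0 0 0.18 -0.25 0 0; 0 0 0 0.18 -0.25 0 0; 0 0 0 0.18 -0.25 0 0; 0 0 0 0.18 -0.25 0 0"
}}

```text
time: 1.7
position: [0.5831, 0.0331, 0.2311]
eef_rot: [0.0, 0.018, 1.0, -0.001]
contact_force: [-0.6, 1.2, -0.6]
finger_gap: 0.0
```

Call:
{"fn": "arm_command", "kwargs": {
  "increments": "0 0 0 0 0 -0.08 0; 0 0 0 0 0 -0.16 0; 0 0 0 0 0 -0.19 0; 0 0 0 0 0 -0.19 0; 0 0 0 0 0 -0.19 0"
}}

```text
time: 2.2
position: [0.5834, 0.0334, 0.1178]
eef_rot: [0.001, 0.018, 1.0, -0.001]
contact_force: [0.6, 0.3, 1.5]
finger_gap: 0.003
```

Run:
```python
from h import *
c=cap("scene"); im=c["image"]
u,v=proj(c,(.54,.05,.09)); print(u,v, proj(c,env.get_obs()["position"]))
u,v=int(u),int(v); print(u-90,v-65); save(cv2.resize(im[v-65:v+65,u-90:u+90],None,fx=4.4,fy=4.4,interpolation=cv2.INTER_CUBIC),"s2.png")
```

```text
323.88062697815485 197.17281033913378 (np.float64(330.5077800694187), np.float64(203.4197593104359))
233 132
```

View pics/s2.png

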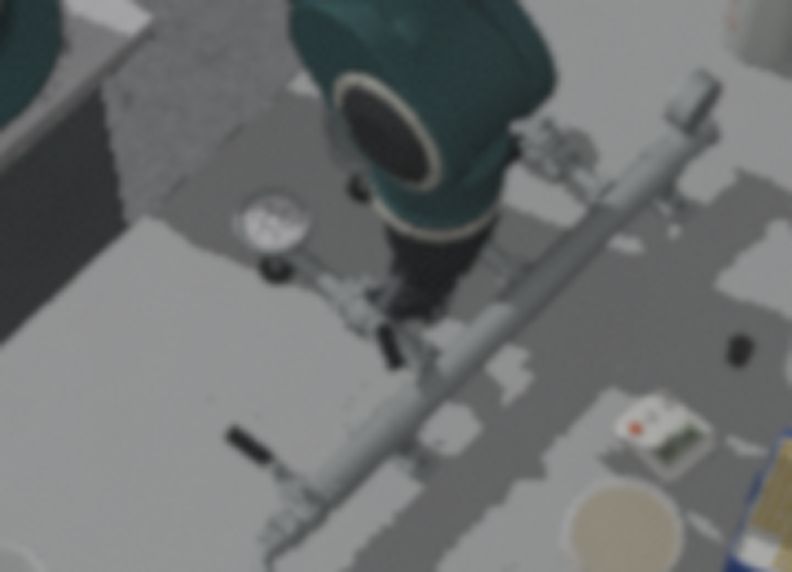

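The tip is at crop (425,312), just left of and behind the open lever's sleeve (crop 390,345), so it is clear to descend.

Call:
{"fn": "arm_command", "kwargs": {
  "increments": "0 0 0 0 0 -0.017 0; 0 0 0 0 0 -0.034 0; 0 0 0 0 0 -0.052 0; 0 0 0 0 0 -0.052 0"
}}

```text
time: 2.65
position: [0.583, 0.0334, 0.0856]
eef_rot: [0.0, 0.018, 1.0, -0.001]
contact_force: [-0.0, -0.6, -0.5]
finger_gap: 0.004
```

Call:
{"fn": "arm_command", "kwargs": {
  "increments": "0 0 0 -0.008 -0.015 0 0; 0 0 0 -0.016 -0.03 0 0; 0 0 0 -0.024 -0.045 0 0; 0 0 0 -0.032 -0.06 0 0; 0 0 0 -0.032 -0.06 0 0"
}}

```text
time: 3.15
position: [0.5632, -0.0042, 0.0861]
eef_rot: [0.0, 0.019, 1.0, -0.001]
contact_force: [-0.2, 0.2, -0.2]
finger_gap: 0.005
```

Call:
{"fn": "arm_command", "kwargs": {
  "increments": "0 0 0 -0.01 -0.01 0 0; 0 0 0 -0.02 -0.02 0 0; 0 0 0 -0.03 -0.027 0 0; 0 0 0 -0.037 -0.03 0 0"
}}

```text
time: 3.55
position: [0.5412, -0.0224, 0.0865]
eef_rot: [0.001, 0.019, 1.0, -0.001]
contact_force: [3.8, 3.3, -1.8]
finger_gap: -0.004
```

Call:
{"fn": "arm_command", "kwargs": {
  "increments": "0 0 0 -0.003 0 0 0; 0 0 0 -0.006 0 0 0; 0 0 0 -0.006 0 0 0"
}}

```text
time: 3.85
position: [0.5377, -0.0228, 0.0867]
eef_rot: [0.001, 0.019, 1.0, -0.001]
contact_force: [2.8, -1.9, -0.1]
finger_gap: -0.0
```

Call:
{"fn": "arm_command", "kwargs": {
  "increments": "0 0 0 -0.003 0 0 0; 0 0 0 -0.004 0 0 0; 0 0 0 -0.004 0 0 0"
}}

```text
time: 4.15
position: [0.5354, -0.0231, 0.0867]
eef_rot: [0.001, 0.019, 1.0, -0.002]
contact_force: [3.3, -3.0, -1.0]
finger_gap: 0.002
```

Call:
{"fn": "arm_command", "kwargs": {
  "increments": "0 0 0 -0.003 0 0 0; 0 0 0 -0.005 0 0 0; 0 0 0 -0.005 0 0 0"
}}

```text
time: 4.45
position: [0.5344, -0.0232, 0.0871]
eef_rot: [0.004, 0.019, 1.0, -0.002]
contact_force: [18.6, -3.3, -12.2]
finger_gap: -0.001
```

Call:
{"fn": "arm_command", "kwargs": {
  "increments": "0 0 0 -0.002 0 0 0; 0 0 0 -0.004 0 0 0; 0 0 0 -0.004 0 0 0"
}}

```text
time: 4.75
position: [0.5343, -0.0232, 0.0875]
eef_rot: [0.006, 0.019, 1.0, -0.002]
contact_force: [20.1, -1.4, -15.0]
finger_gap: 0.001
```

Stop felt (x force jumped from 3 to 19 N at x = 0.534). I'll back off, lift and go to the front of the funnel lever.

Call:
{"fn": "arm_command", "kwargs": {
  "increments": "0 0 0 0.02 0 0 0; 0 0 0 0.025 0 0.03 0; 0 0 0 0.025 0 0.11 0; 0 0 0 -0.03 0.1 0.12 0; 0 0 0 -0.08 0.187 0.12 0"
}}

```text
time: 5.25
position: [0.5003, 0.0643, 0.1599]
eef_rot: [0.007, 0.02, 1.0, -0.002]
contact_force: [0.1, 0.9, 0.1]
finger_gap: 0.001
```

Run:
```python
from meas import *
c=cap("top"); sleeves(c)
o=env.get_obs(); print(o["position"],o["contact_force"])
```

```text
[305.1 193.1] 67 [0.5116 0.1387] dir -173.2 len [0.0087 0.0887]
[388.  183.8] 33 [ 0.5402 -0.1333] dir -180.0 len [0.0097 0.0391]
[287.9 189.5] 43 [0.5237 0.195 ] dir 88.3 len [0.0127 0.0357]
[0.49598915 0.0722423  0.15898342] [ 0.45987096 10.64238484  0.65216835]
```

Call:
{"fn": "arm_command", "kwargs": {
  "increments": "0 0 0 0 0 0 0; 0 0 0 0 0 0 0"
}}

```text
time: 5.5
position: [0.4955, 0.0728, 0.1589]
eef_rot: [0.004, 0.015, 1.0, -0.001]
contact_force: [-0.1, -0.7, -0.0]
finger_gap: 0.002
```

Call:
{"fn": "arm_command", "kwargs": {
  "increments": "0 0 0 -0.018 0.015 0 0; 0 0 0 -0.018 0.015 -0.04 0; 0 0 0 -0.018 0.015 -0.08 0; 0 0 0 -0.018 0.015 -0.118 0; 0 0 0 -0.018 0.015 -0.118 0"
}}

```text
time: 6.0
position: [0.4831, 0.0806, 0.0858]
eef_rot: [0.002, 0.016, 1.0, -0.001]
contact_force: [-0.5, 0.6, 0.4]
finger_gap: -0.001
```

Call:
{"fn": "arm_command", "kwargs": {
  "increments": "0 0 0 0.018 0.002 0 0; 0 0 0 0.036 0.004 0 0; 0 0 0 0.053 0.006 0 0; 0 0 0 0.07 0.008 0 0; 0 0 0 0.084 0.011 0 0"
}}

```text
time: 6.5
position: [0.5343, 0.0872, 0.0864]
eef_rot: [0.002, 0.016, 1.0, -0.001]
contact_force: [-7.4, -0.3, 1.7]
finger_gap: -0.001
```

Call:
{"fn": "arm_command", "kwargs": {
  "increments": "0 0 0 0.015 0.005 0 0; 0 0 0 0.03 0.011 0 0; 0 0 0 0.04 0.02 0 0; 0 0 0 0.05 0.03 0 0; 0 0 0 0.055 0.038 0 0"
}}

```text
time: 7.0
position: [0.5682, 0.1097, 0.0871]
eef_rot: [0.002, 0.016, 1.0, -0.002]
contact_force: [-4.6, -3.1, 2.0]
finger_gap: -0.006
```

Call:
{"fn": "arm_command", "kwargs": {
  "increments": "0 0 0 0 0.003 0 0; 0 0 0 0 0.005 0 0; 0 0 0 0 0.005 0 0"
}}

```text
time: 7.3
position: [0.569, 0.1123, 0.0877]
eef_rot: [0.002, 0.017, 1.0, -0.002]
contact_force: [1.6, -4.0, -0.6]
finger_gap: -0.002
```

Call:
{"fn": "arm_command", "kwargs": {
  "increments": "0 0 0 0 0.003 0 0; 0 0 0 0 0.005 0 0; 0 0 0 0 0.005 0 0"
}}

```text
time: 7.6
position: [0.5695, 0.115, 0.088]
eef_rot: [0.003, 0.017, 1.0, -0.002]
contact_force: [2.3, -4.1, -0.6]
finger_gap: 0.004
```

Call:
{"fn": "arm_command", "kwargs": {
  "increments": "0 0 0 0 0.003 0 0; 0 0 0 0 0.005 0 0; 0 0 0 0 0.005 0 0"
}}

```text
time: 7.9
position: [0.57, 0.1177, 0.0883]
eef_rot: [0.003, 0.017, 1.0, -0.002]
contact_force: [1.0, -4.2, 0.8]
finger_gap: 0.002
```

Call:
{"fn": "arm_command", "kwargs": {
  "increments": "0 0 0 0 0.002 0 0; 0 0 0 0 0.004 0 0; 0 0 0 0 0.004 0 0"
}}

```text
time: 8.2
position: [0.5703, 0.1194, 0.0885]
eef_rot: [0.004, 0.017, 1.0, -0.002]
contact_force: [2.0, -4.9, -0.9]
finger_gap: 0.003
```

Call:
{"fn": "arm_command", "kwargs": {
  "increments": "0 0 0 0 0.002 -0.001 0; 0 0 0 0 0.004 -0.002 0; 0 0 0 0 0.004 -0.002 0"
}}

```text
time: 8.5
position: [0.5706, 0.1199, 0.0879]
eef_rot: [0.004, 0.018, 1.0, -0.003]
contact_force: [-4.2, -13.8, 10.4]
finger_gap: -0.0
```

Call:
{"fn": "arm_command", "kwargs": {
  "increments": "0 0 0 0 0.002 0 0; 0 0 0 0 0.003 0 0; 0 0 0 0 0.003 0 0"
}}

```text
time: 8.8
position: [0.5705, 0.1198, 0.0882]
eef_rot: [0.004, 0.019, 1.0, -0.004]
contact_force: [-3.2, -12.3, 7.0]
finger_gap: -0.002
```

Call:
{"fn": "arm_command", "kwargs": {
  "increments": "0 0 0 0 -0.015 0 0; 0 0 0 0 -0.03 0.02 0; 0 0 0 0 -0.04 0.1 0; 0 0 0 0 -0.12 0.14 0; 0 0 0 -0.02 -0.2 0.14 0"
}}

```text
time: 9.3
position: [0.5615, 0.0021, 0.1764]
eef_rot: [0.007, 0.018, 1.0, -0.003]
contact_force: [-0.0, -0.5, -1.1]
finger_gap: 0.001
```

Call:
{"fn": "arm_command", "kwargs": {
  "increments": "0 0 0 -0.028 -0.168 0 0; 0 0 0 -0.028 -0.168 0 0; 0 0 0 -0.028 -0.168 0 0; 0 0 0 -0.028 -0.168 0 0"
}}

```text
time: 9.7
position: [0.5445, -0.1003, 0.1774]
eef_rot: [0.008, 0.019, 1.0, -0.003]
contact_force: [0.0, 1.9, 0.5]
finger_gap: 0.001
```

Run:
```python
from meas import *
c=cap("top"); sleeves(c); im=c["image"]
save(cv2.resize(im[140:250,225:465],None,fx=3.3,fy=3.3,interpolation=cv2.INTER_CUBIC),"crop2.png")
c=cap("scene"); save(cv2.resize(c["image"][132:262,233:413],None,fx=4.4,fy=4.4,interpolation=cv2.INTER_CUBIC),"s3.png")
```

```text
[377.2 164.5] 153 [ 0.6042 -0.0987] dir 164.3 len [0.0169 0.096 ]
[304.9 173.3] 37 [0.5765 0.1391] dir 179.0 len [0.0104 0.038 ]
[288.2 189.4] 39 [0.5242 0.1939] dir 84.2 len [0.0117 0.035 ]
[355.1 191.1] 34 [ 0.5169 -0.0248] dir 86.1 len [0.0103 0.0359]
```

View pics/s3.png

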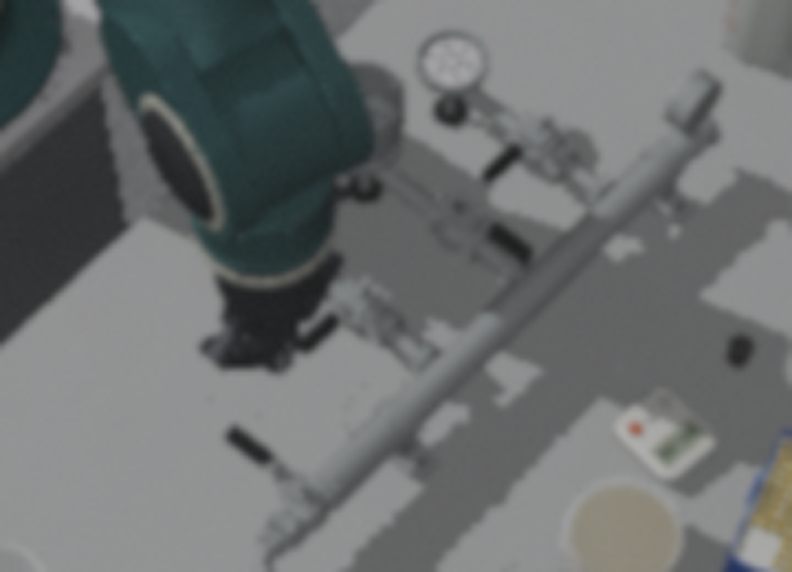

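View pics/crop2.png

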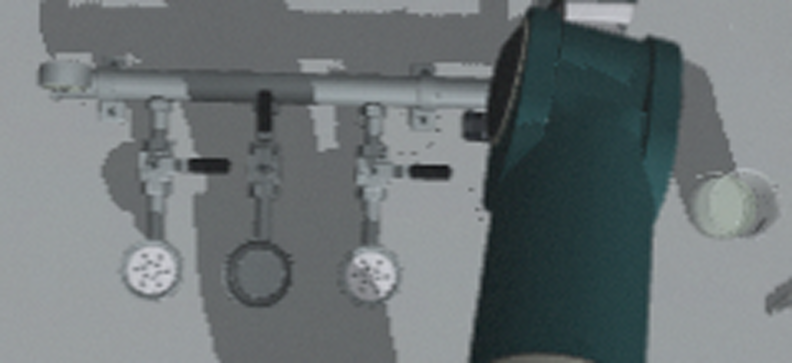

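Both pictures agree: the spare and bare-station sleeves point across their pipes (crop2 210,166 and 430,172), and the funnel's lies over its pipe (265,112). The funnel is still seated. Next is the main valve.

Call:
{"fn": "arm_command", "kwargs": {
  "increments": "0 0 0 0 0 -0.05 0; 0 0 0 0 0 -0.1 0; 0 0 0 0 0 -0.14 0; 0 0 0 0 0 -0.15 0; 0 0 0 0 0 -0.15 0"
}}

```text
time: 10.3
position: [0.5449, -0.097, 0.0866]
eef_rot: [0.007, 0.017, 1.0, -0.002]
contact_force: [0.8, 0.2, 0.6]
finger_gap: 0.001
```

Call:
{"fn": "arm_command", "kwargs": {
  "increments": "0 0 0 0 -0.012 0 0; 0 0 0 0 -0.025 0 0; 0 0 0 0 -0.038 0 0; 0 0 0 -0.003 -0.05 0 0; 0 0 0 -0.003 -0.058 0 0"
}}

```text
time: 10.8
position: [0.5437, -0.1321, 0.0875]
eef_rot: [0.008, 0.017, 1.0, -0.002]
contact_force: [1.2, 6.7, 2.1]
finger_gap: 0.002
```

Call:
{"fn": "arm_command", "kwargs": {
  "increments": "0 0 0 0.002 -0.017 0 0; 0 0 0 0.006 -0.034 0 0; 0 0 0 0.014 -0.052 0 0; 0 0 0 0.026 -0.063 0 0; 0 0 0 0.034 -0.071 0 0"
}}

```text
time: 11.3
position: [0.5639, -0.1751, 0.0878]
eef_rot: [0.007, 0.017, 1.0, -0.002]
contact_force: [-3.1, 5.2, -1.4]
finger_gap: 0.001
```

Call:
{"fn": "arm_command", "kwargs": {
  "increments": "0 0 0 0.007 -0.005 0 0; 0 0 0 0.012 -0.008 0 0; 0 0 0 0.012 -0.008 0 0"
}}

```text
time: 11.6
position: [0.5709, -0.1805, 0.088]
eef_rot: [0.007, 0.017, 1.0, -0.001]
contact_force: [-1.6, 1.7, -2.4]
finger_gap: 0.0
```

Call:
{"fn": "arm_command", "kwargs": {
  "increments": "0 0 0 0.003 0 0 0; 0 0 0 0.006 0 0 0; 0 0 0 0.006 0 0 0"
}}

```text
time: 11.9
position: [0.5743, -0.1811, 0.088]
eef_rot: [0.007, 0.017, 1.0, -0.002]
contact_force: [-4.0, -1.4, -3.1]
finger_gap: -0.001
```

Call:
{"fn": "arm_command", "kwargs": {
  "increments": "0 0 0 0.003 0 0 0; 0 0 0 0.005 0 0 0; 0 0 0 0.005 0 0 0"
}}

```text
time: 12.2
position: [0.5772, -0.1817, 0.088]
eef_rot: [0.007, 0.017, 1.0, -0.002]
contact_force: [-3.2, -1.6, -1.7]
finger_gap: -0.005
```

Call:
{"fn": "arm_command", "kwargs": {
  "increments": "0 0 0 0.002 0 0 0; 0 0 0 0.004 0 0 0; 0 0 0 0.004 0 0 0"
}}

```text
time: 12.5
position: [0.5786, -0.182, 0.0879]
eef_rot: [0.006, 0.018, 1.0, -0.002]
contact_force: [-11.3, -0.1, 2.8]
finger_gap: -0.001
```

Call:
{"fn": "arm_command", "kwargs": {
  "increments": "0 0 0 0.002 0 0 0; 0 0 0 0.004 0 0 0; 0 0 0 0.004 0 0 0"
}}

```text
time: 12.8
position: [0.5789, -0.1821, 0.0877]
eef_rot: [0.004, 0.018, 1.0, -0.002]
contact_force: [-20.7, 3.7, 10.9]
finger_gap: 0.001
```

Stop reached (x force rose from 3 to 21 N). I'll retreat up and to the left, clear of the view.

Call:
{"fn": "arm_command", "kwargs": {
  "increments": "0 0 0 -0.02 0 0 0; 0 0 0 -0.04 0 0.02 0; 0 0 0 -0.05 0 0.1 0; 0 0 0 -0.06 0 0.18 0; 0 0 0 -0.1 0 0.25 0"
}}

```text
time: 13.3
position: [0.5204, -0.182, 0.2405]
eef_rot: [0.005, 0.017, 1.0, -0.002]
contact_force: [-0.4, 0.1, -0.0]
finger_gap: -0.0
```

Call:
{"fn": "arm_command", "kwargs": {
  "increments": "0 0 0 -0.2 -0.05 0.1 0; 0 0 0 -0.2 -0.05 0.1 0; 0 0 0 -0.2 -0.05 0.1 0; 0 0 0 -0.2 -0.05 0.1 0; 0 0 0 -0.2 -0.05 0.1 0"
}}

```text
time: 13.8
position: [0.4009, -0.2121, 0.3014]
eef_rot: [0.007, 0.018, 1.0, -0.002]
contact_force: [0.1, 0.9, 0.4]
finger_gap: 0.001
```

Run:
```python
from meas import *
c=cap("top"); sleeves(c); im=c["image"]
save(cv2.resize(im[140:250,180:465],None,fx=2.8,fy=2.8,interpolation=cv2.INTER_CUBIC),"crop4.png")
print(env.get_obs()["position"],env.get_obs()["contact_force"])
```

```text
[304.9 173.3] 36 [0.5766 0.139 ] dir 179.2 len [0.0099 0.0386]
[288.1 189.5] 41 [0.5239 0.1943] dir 85.8 len [0.0123 0.0348]
[354.6 190.9] 28 [ 0.5176 -0.0235] dir 89.6 len [0.0092 0.0372]
[458.  204.3] 44 [ 0.4714 -0.3655] dir -170.9 len [0.0229 0.0556]
[428.1 228. ] 62 [ 0.3941 -0.264 ] dir 158.7 len [0.0245 0.0363]
[ 0.40116337 -0.2117644   0.30075675] [0.31637625 0.43107873 0.30225134]
```

View pics/crop4.png

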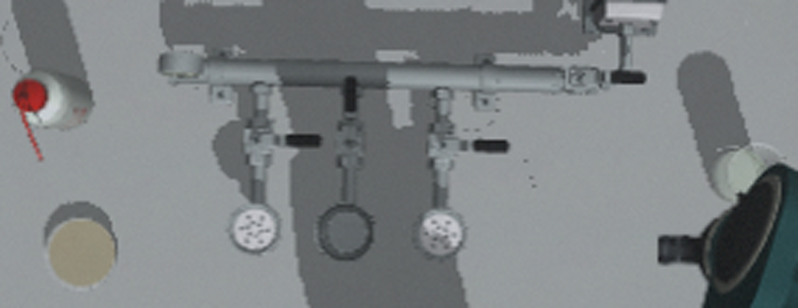

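The main lever now lies in line with the header (crop 627,77), and the other three levers are where they should be. The funnel, dish, bottle and beaker are unmoved, and the arm is clear with no contact force.

```bash
python3 -c "
from cell import env
print(env.job_done())"
```

```text
the job is handed in; nothing more can be done
None
```

The job is done and handed in. With the gripper closed as one fingertip, I pushed the bare station's lever (y = -40 mm) shut. I then pushed the funnel station's lever (y = 70 mm) open and, after a camera check of both, the main valve open. I didn't touch the spare station (y = 180 mm).

- **Stops:** each lever moved at about 4–7 N, then the force rose sharply while the position held. The highest readings were about 25, 18 and 24 N in that order, against the 40 N limit.
- **Final top view:** both bare stations' levers are across their pipes, and the funnel's and main valve's levers are in line with theirs. The funnel is seated, and the beaker, dish and bottle look unmoved. The arm was clear with no contact force, at about 14 s of the 61 s allowed.
- **Limits of the checks:** in the last picture the main lever's angle was judged by eye, because the mask missed its sleeve. The funnel, beaker, dish and bottle were also judged by eye. I didn't check the gauge needle. No check failed or disagreed, and the hand-in gives no verdict.

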